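# Lift the wax pot off the hotplate with the lifting hook

## Robot

A 6-joint arm with a two-finger parallel gripper is mounted at the origin on the work surface. World frame = base frame: x ahead of the robot, y to its left, z up, the work surface at z = 0. Lengths are in m, angles in rad, forces in N, time in s.
With the tool pointing down it reaches from about 0.35 to 0.975 m from the base axis. Payload 4.9 kg.
Tool frame: the origin (TCP) lies on the centre line of the jaws, within the pads' length; the fingertips stand 8 mm ahead of it and the grasp point (between the pads) lies 11 mm behind it; z points along the fingers, y is the direction in which the jaws open and shut (so a half turn about z gives the same grasp; the last joint's range is limited). The gripper opens to 85 mm and grips with 20 to 120 N. Pads are 22 mm wide; open, the fingers measure 114 mm over their backs; the gripper's body (76 mm by 85 mm) begins 54 mm behind the grasp point. The pads swing forward as they close: fully open they stand 13 mm farther back than shut.
Start: joints at [1.065, 0.053, 1.613, -0, 1.476, -0.119], TCP at [0.236, 0.579, 0.239] pointing down, gripper open.
Joint ranges: [-3.01, 3.01], [-1.01, 2.22], [0.06, 2.58], [-1.02, 4.17], [0.09, 2.62], [-3.14, 3.14]. Speed limits (rad/s): [2.57, 2.57, 3.14, 3.14, 3.14, 3.14].

## Interface

Orientations are given as a rotation vector (axis times angle).
In Python, from station import get_obs, get_image, calibration, finish_job gives the robot as it stands. The module is installed in compiled form; this text tells all that it offers.
- The arm moves only by the shell command python3 -m jog 'ROWS' [FORCE]. ROWS is JSON, a list of rows, each a list of 7 numbers: the shift along the tool's x, y, z in cm, then the turn, a rotation vector about the tool's x, y, z in rad, then the closure in counts, from 0 (fully open) to 255 (shut). In form: [[dx, dy, dz, ax, ay, az, jaw], ...]. A call has 1 to 8 rows; each row is the pose to reach, as a shift and turn from the pose measured when the call began, along the tool's axes at that moment; what a row does not reach only later rows make up. A row lasts 1/12 s, in which the tool goes at most 41.7 mm and 7.16 degrees, less where a joint would pass 70% of its speed; a pose out of reach is approached as far as the arm can. A call with a gripper value outside its range is refused whole. The fingers move at their own pace and stop on an object; FORCE is the grip in N (left out, the last holds). Time passes only in rows, so rows that repeat a pose let the fingers close. It gives the time, the measured TCP pose, the force and the opening at its end, in the units of the state.
- get_obs(): the state, without advancing time (a new reading comes with each control period).
- get_image(name): name is "side" or "top"; returns the picture (480x640x3 uint8, red, green, blue); there is no depth.
- calibration(name): a dict with "vfov" (degrees; the focal length in pixels is half the picture's height over the tangent of half this angle, whatever the lens; pixels are square), "cx", "cy" (the principal point, pixels), "dist_coeffs" ([k1, k2, p1, p2, k3] as OpenCV has them; the pictures are not rectified), "R" (3x3) and "t" (3): a world point X has camera coordinates R X + t. Camera axes: x right, y down, z forward; pixel columns grow to the right and rows downward; lengths in m; the calibration is good to about 2 mm. A picture is of the moment at which its call begins. calibration takes no time and is no camera call.
- finish_job(): hands the job in, once; it reports no verdict.
The state is a dict: "t": time; "q": joint angles; "dq": joint speeds; "effort": joint torques, N m; "tool_pos": TCP position; "tool_rot": TCP orientation; "contact_force": force on the tool from outside, world axes, zero at the start; "wrist_torque": the same for the moment, N m; "opening": finger opening in m.
Only numpy, scipy, OpenCV 4.12 (cv2) and the standard library are available. Lean on these libraries where they do the work, as an engineer would, in place of code of your own. Each camera call takes 0.05 s, during which the arm holds its last target. There are 200 camera calls.

## Task

The emptied wax pot is still hot and goes to the round cork mat to cool: take the lifting hook from its stand, catch the pot's bail with it and lift the pot clear off the hotplate, touching the pot with nothing but the hook. Carry it steadily and upright to the mat and set it down gently in the middle. Then hang the hook back in the stand's fork; leave the tins, the bottle, the spatula and the jug where they are.

Things in the scene. Friction and masses are not known exactly. Their poses are not given: they have to be found in the camera images.
- pot: wax pot: open round stainless pot with pouring lip and a bail (handle arched over its mouth), loose, on the hotplate at the start. 124 mm wide, 85 mm high to the rim, flat base 104 mm wide, empty, about 0.45 kg. Origin: centre of its underside; z up, x towards the lip, y along the bail's grip
- pot_bail (a point): centre of the black grip sleeve on top of the bail: a straight round bar 14 mm thick, 70 mm long along the pot's y, fixed to the pot (the bail does not swing), 145 mm above the pot's underside and 60 mm above the rim, free space under it. From its ends 6 mm wire curves down to ears at the rim, y = +-65 mm. Axes as the pot's
- hook_grip (a point): centre of the wooden T handle of the lifting hook (loose, 0.22 kg): a bar 110 mm long (its y), 24 mm wide (x), 24 mm high (z, up), red ends; grip it across x, at the middle, from above. Below it a flat steel shank, 24 mm wide along y, 5 mm thick, goes down to z = -40, slants to x = -20 mm at z = -58, goes down to z = -92, and there bends forward into the hook (see hook_seat)
- hook_seat (a point): where the middle of the bail's bar lies when it hangs in the hook: 94 mm straight below hook_grip, same axes. The hook is a V, its underside 15 mm below this point, its back wall at x = -20 mm, its tip at x = +25 mm with its top 17 mm above this point. It opens to +x: the bar enters from there over the tip, its middle 32 mm above this point, to x = 0; raising the hook then seats it
- stand: tool stand fixed to the bench: blue base and column (x = +90 to +120 mm, 160 mm high), steel fork. Origin: on the bench below the hung T handle. Two prongs along x at y = +-30 mm, 50 mm clear between them, from x = -28 mm to the column, top at 160 mm. Each has 9 mm high lugs at x = -24 and +24 mm (40 mm clear between); the handle lies across both prongs between the lugs
- stand_rest (a point): point of the stand where the centre of the T handle is when the hook hangs home, 172 mm above the bench; axes as the stand's. The hung hook has the stand's yaw (its +x to the column) with its shank down between the prongs; it goes in and out straight up and down
- hotplate: white electric hotplate 190 x 190 x 60 mm with a dark round plate 152 mm wide, fixed. Origin: centre of its underside
- plate_top (a point): centre of the top of the hotplate's dark plate, 60 mm above the bench
- mat_top (a point): centre of the top of the round cork mat, 168 mm wide, 20 mm above the bench, fixed: here the pot goes
- tin_a: candle tin 71 mm wide, 38 mm high, a bystander. Origin: centre of its underside
- tin_b: candle tin as tin_a, a bystander
- tin_c: candle tin as tin_a, a bystander
- oil: amber bottle 54 mm wide, 115 mm high, a bystander. Origin: centre of its underside
- spatula: spatula 200 mm long lying flat, a bystander
- jug: white plastic jug 84 mm wide, 100 mm high with a side handle, a bystander. Origin: centre of its underside

How it is judged:
On the way, in this order (a step that is already met when the one before it is completed fails the run):
1. the pot is lifted clear of the hotplate, at least 15 mm above it (z of pot in the frame of plate_top above 0.015 m and horizontal distance between pot and plate_top below 0.06 m), for 0.2 s.
2. the pot stands upright in the middle of the cork mat, within 30 mm of its centre (horizontal distance between pot and mat_top below 0.03 m and z of pot in the frame of mat_top below 0.003 m and angle between pot's own z axis and vertical below 0.06 rad), for 0.3 s.
At the end, for the whole second after the job is handed in: The pot stands upright and at rest on the cork mat, its centre within 30 mm of the mat's centre; the hook hangs in the stand's fork, its T handle lying on both prongs between the lugs (within 20 mm sideways and 5 mm in height of its resting place), shank hanging down (all of step 2 and linear speed of pot below 0.02 m/s and horizontal distance between hook_grip and stand_rest below 0.02 m and z of hook_grip in the frame of stand_rest between -0.005 and 0.005 m and angle between hook_grip's own z axis and vertical below 0.15 rad and angle between the y axis of hook_grip and the y axis of stand_rest, either way round below 0.35 rad); the robot touches nothing.
It fails at once if the gripper or arm touches the pot (contact force between any of the fingers, the arm and pot above 0.5 N).
It fails at once if the pot is tipped by more than 20 degrees (angle between pot's own z axis and vertical above 0.35 rad).
It fails at once if the pot is dropped or flung (faster than 0.6 m/s) (linear speed of pot above 0.6 m/s).
It fails at once if a tin, the bottle, the spatula or the jug is moved by more than 25 mm (distance of any of tin_a, tin_b, tin_c, oil, spatula, jug from where it was at the start of the episode above 0.025 m).
It also fails if it takes over 69 s, if anything falls off the work surface, if the arm or the gripper's body presses on something with over 40 N, if the wrist force passes 120 N, or if a joint passes its speed limit or range.

## Working session

There is one attempt and no reset: what is moved stays moved. The work goes in short steps, Python scripts to look and compute and a shell command to move; the robot and the scene stay as the last step left them, time stands still between calls to the robot, and variables do not carry over. Pictures are saved under pics/ and viewed, about 8 in all and at most 12, crops included, and the job is handed in when it is done.

```bash
mkdir -p pics; python3 - <<'E'
from station import *
import cv2,numpy as np
for n in("side","top"):
    cv2.imwrite(f"pics/{n}0.png",get_image(n)[:,:,::-1]); c=calibration(n); print(n,c['vfov'],c['cx'],c['cy'],c['dist_coeffs'],np.round(c['R'],3).tolist(),c['t'], (-np.array(c['R']).T@np.array(c['t'])).round(3))
print(get_obs())
E
```

```text
side 49.63373668285864 326.49386616574014 239.98909176544706 [-0.06635564  0.          0.          0.          0.        ] [[0.899, -0.437, -0.003], [-0.24, -0.486, -0.84], [0.366, 0.756, -0.542]] [-0.53702109  0.20160995  1.18492906] [ 0.098 -1.033  0.81 ]
top 54.9774144321151 323.45434333355956 231.1628605488773 [-0.07856947  0.          0.          0.          0.        ] [[-0.046, -0.999, -0.001], [-0.979, 0.045, -0.2], [0.2, -0.008, -0.98]] [-0.05293957  0.58494228  0.9760921 ] [ 0.375 -0.071  1.073]
{'t': 0.1, 'q': array([ 1.06501056e+00,  5.33146805e-02,  1.61416519e+00,  1.51682916e-05,
        1.47596532e+00, -1.19014237e-01]), 'dq': array([ 0.00029452, -0.00087507, -0.00262048, -0.0007285 ,  0.00143473,
        0.00070633]), 'effort': array([-1.73879348e-04, -3.94906855e+01, -3.71361673e+01, -8.92361231e-05,
        3.90304936e-03, -6.75008081e-06]), 'tool_pos': array([0.23548961, 0.57835276, 0.23816607]), 'tool_rot': array([-6.03649393e-01, -3.08245630e+00,  2.76130278e-03]), 'contact_force': array([-0.17174581, -0.12215257, -0.11539665]), 'wrist_torque': array([ 0.06302774,  0.00768114, -0.02479075]), 'opening': 0.08564769616290215}
```

View pics/top0.png

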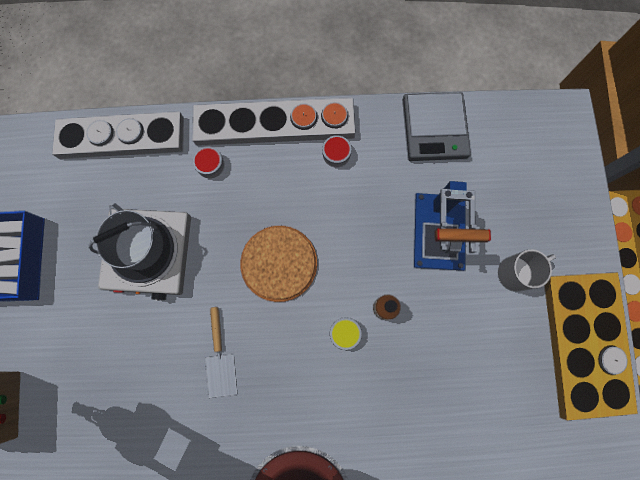

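View pics/side0.png

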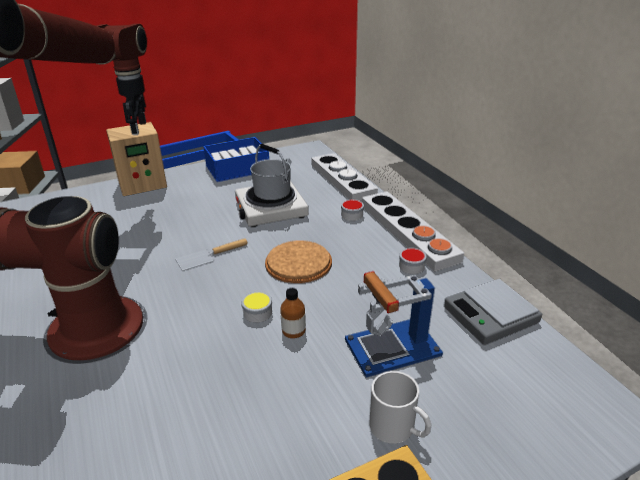

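The top view shows the pot at (140,245) with the bail grip at about (95,247)-(130,225), the mat at (279,263), the T handle at (463,236), and the stand behind it. The side view shows the handle at (381,290), the pot at (270,178) and the mat at (299,260). Next I'll take enlarged crops for accurate pixels.

```bash
cat > h.py <<'E'
from station import *
import cv2,numpy as np
def K(c):
    f=240/np.tan(np.radians(c['vfov']/2)); return np.array([[f,0,c['cx']],[0,f,c['cy']],[0,0,1]])
def ray(n,p):
    c=calibration(n);R=np.array(c['R']);t=np.array(c['t'])
    u=cv2.undistortPoints(np.array([[p]],float),K(c),np.array(c['dist_coeffs']))[0,0]
    return -R.T@t,R.T@np.array([u[0],u[1],1.])
def onz(n,p,z):
    o,d=ray(n,p);return o+d*(z-o[2])/d[2]
def tri(pt,ps):
    o1,d1=ray("top",pt);o2,d2=ray("side",ps)
    s=np.linalg.lstsq(np.c_[d1,-d2],o2-o1,rcond=None)[0]
    a,b=o1+d1*s[0],o2+d2*s[1];return (a+b)/2,np.linalg.norm(a-b)
def proj(n,X):
    c=calibration(n);return cv2.projectPoints(np.array(X,float).reshape(-1,3),cv2.Rodrigues(np.array(c['R']))[0],np.array(c['t']),K(c),np.array(c['dist_coeffs']))[0][:,0]
def crop(im,x,y,w,h,s): return cv2.resize(im[y:y+h,x:x+w],None,fx=s,fy=s,interpolation=cv2.INTER_CUBIC)
E
python3 - <<'E'
from h import *
t=cv2.imread("pics/top0.png");s=cv2.imread("pics/side0.png")
cv2.imwrite("pics/c0.png",np.vstack([np.hstack([crop(t,80,195,100,75,4),crop(t,410,180,100,75,4)]),np.hstack([crop(s,225,135,100,75,4),crop(s,340,262,100,75,4)])]))
hs=cv2.cvtColor(t,cv2.COLOR_BGR2HSV)
def comps(im,lo,hi,box,minA=30):
    hs=cv2.cvtColor(im,cv2.COLOR_BGR2HSV);m=cv2.inRange(hs,lo,hi);x,y,w,h=box
    z=np.zeros_like(m);z[y:y+h,x:x+w]=m[y:y+h,x:x+w]
    n,l,st,ce=cv2.connectedComponentsWithStats(z)
    for i in range(1,n):
        if st[i,4]>=minA: 
            ys,xs=np.where(l==i); print(st[i],ce[i].round(1),cv2.minAreaRect(np.c_[xs,ys].astype(np.float32)))
print("mat");comps(t,(5,60,80),(25,255,255),(230,215,100,95),300)
print("matside");comps(s,(5,60,80),(25,255,255),(255,235,85,50),300)
print("handle top");comps(t,(0,120,60),(18,255,255),(425,220,75,35))
print("handle side");comps(s,(0,120,60),(18,255,255),(355,265,50,50))
E
```

```text
mat
[ 240  226   77   76 4579] [278.1 263.2] ((278.0, 263.5), (75.0, 76.0), 90.0)
matside
[ 265  240   67   43 2207] [297.9 261.3] ((298.0, 261.0), (42.0, 66.0), 90.0)
handle top
[436 229  55  12 596] [463.2 234.4] ((463.0, 234.5), (11.0, 54.0), 90.0)
handle side
[364 272  35  41 624] [380.7 291.8] ((380.57342529296875, 291.4436340332031), (48.22480773925781, 14.813985824584961), 52.52382278442383)
```

View pics/c0.png

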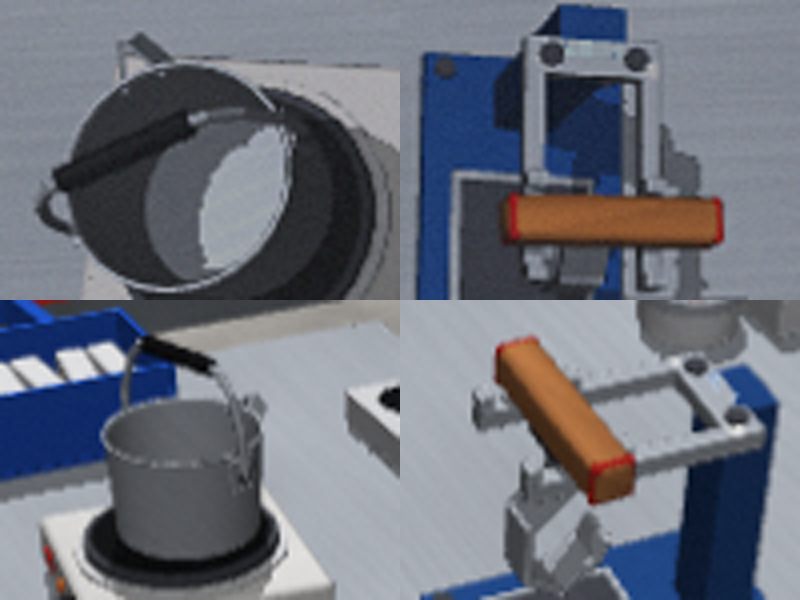

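The crops show the bail grip ends in the top view at about (96,239.5) and (128.7,225.5), and in the side view at (260,146.7) and (278.7,151). The T handle sits between the lugs and lies along the image horizontal. The hook opens towards the column.

```bash
python3 - <<'E'
from h import *
np.set_printoptions(precision=4,suppress=True)
def T(x,y): return (80+x/4-.4,195+y/4-.4)
def T2(x,y): return (410+(x-400)/4-.4,180+y/4-.4)
def S(x,y): return (225+x/4-.4,135+(y-300)/4-.4)
def S2(x,y): return (340+(x-400)/4-.4,262+(y-300)/4-.4)
for a,b in [((62,180),(140,348)),((195,123),(213,364))]: print("bail end",tri(T(*a),S(*b)))
p=np.array([onz("top",T(*q),.205) for q in [(62,180),(195,123)]]);d=p[0]-p[1];print("bail@.205",p.mean(0),np.linalg.norm(d),np.degrees(np.arctan2(d[1],d[0])))
# rim at z=.145: left(70,180)right(293,165) top(185,62) bottom(180,290)
q=np.array([onz("top",T(*q),.145) for q in [(70,180),(293,170),(185,62),(180,291)]]);print("rim",q,(q[0]+q[1])/2,(q[2]+q[3])/2)
print("lip",onz("top",T(130,40),.145))
print("mat top",onz("top",(278,263.5),.02),onz("side",(298,260),.02))
q=np.array([onz("top",T2(*q),.184) for q in [(512,197),(720,199),(720,243),(512,241)]]);print("handle",q,q.mean(0))
print("handle ends tri",tri(T2(512,219),S2(518,352)))
for nm,z,pts in [("prong at column z.16",.16,[(525,50),(660,50)]),("prong tips lugs",.169,[(525,275),(665,282)]),("lugs back",.169,[(525,178),(677,182)])]:
  print(nm,[onz("top",T2(*q),z) for q in pts])
t=cv2.imread("pics/top0.png")
for nm,(u,v),z in [("tinyellow",(346,334),.038),("oil",(390,307),.115),("tinred1",(208,161),.038),("tinred2",(337,150),.038)]: print(nm,onz("top",(u,v),z))
o=get_obs();R=cv2.Rodrigues(o['tool_rot'])[0];print(R)
E
```

```text
bail end (array([0.5551, 0.3697, 0.2025]), np.float64(0.002422328984938613))
bail end (array([0.5826, 0.2991, 0.2105]), np.float64(0.00556807749466113))
bail@.205 [0.5685 0.3352 0.205 ] 0.0706940619805119 111.08559519403968
rim [[0.5681 0.3941 0.145 ]
 [0.5681 0.2748 0.145 ]
 [0.6287 0.3348 0.145 ]
 [0.5073 0.3326 0.145 ]] [0.5681 0.3345 0.145 ] [0.568  0.3337 0.145 ]
lip [0.6422 0.3654 0.145 ]
mat top [0.5188 0.0279 0.02  ] [0.5203 0.0144 0.02  ]
handle [[ 0.5507 -0.3045  0.184 ]
 [ 0.5449 -0.409   0.184 ]
 [ 0.5228 -0.4064  0.184 ]
 [ 0.5286 -0.3024  0.184 ]] [ 0.5368 -0.3556  0.184 ]
handle ends tri (array([ 0.543 , -0.3061,  0.1775]), np.float64(0.004534674302717711))
prong at column z.16 [array([ 0.6325, -0.3252,  0.16  ]), array([ 0.6296, -0.396 ,  0.16  ])]
prong tips lugs [array([ 0.5137, -0.3112,  0.169 ]), array([ 0.5068, -0.3817,  0.169 ])]
lugs back [array([ 0.5631, -0.316 ,  0.169 ]), array([ 0.5575, -0.3936,  0.169 ])]
tinyellow [ 0.3533 -0.1188  0.038 ]
oil [ 0.405  -0.2088  0.115 ]
tinred1 [0.7692 0.1871 0.038 ]
tinred2 [ 0.7819 -0.1211  0.038 ]
[[-0.9261  0.3772 -0.0009]
 [ 0.3772  0.9261 -0.0016]
 [ 0.0002 -0.0018 -1.    ]]
```

```bash
cat >> h.py <<'E'
def togo(x,y,z,yaw):
    o=get_obs();R=cv2.Rodrigues(o['tool_rot'])[0];p=o['tool_pos']
    d=R.T@(np.array([x,y,z])-p)*100
    a=np.radians(yaw);Y=np.array([np.cos(a),np.sin(a),0]);Z=np.array([0,0,-1.]);G=np.c_[np.cross(Y,Z),Y,Z]
    r=cv2.Rodrigues(R.T@G)[0].ravel()
    print("t%.2f pos"%o['t'],p.round(4),"F",o['contact_force'].round(1),"op %.4f"%o['opening'],"yaw %.1f tilt %.1f"%(np.degrees(np.arctan2(R[1,1],R[0,1])),np.degrees(np.arccos(-R[2,2]))),"| togo cm",d.round(2),"rv",r.round(3))
E
python3 -m jog '[[-5,-6,-6,0,0,0.1,0],[-8,-9,-10,0,0,0.2,0],[-11,-12,-12,0,0,0.3,0],[-14,-15,-13,0,0,0.4,0],[-17,-18,-13,0,0,0.5,0],[-20,-21,-13,0,0,0.6,0],[-22,-24,-13,0,0,0.7,0],[-22,-24,-13,0,0,0.7,0]]'
python3 - <<'E'
from h import *
t=cv2.imread("pics/top0.png");m=cv2.inRange(cv2.cvtColor(t,cv2.COLOR_BGR2HSV),(0,120,60),(18,255,255))
g=t[:,:,2].astype(float)-t[:,:,0]
cols=range(442,486);up=[];lo=[]
for c in cols:
    v=g[222:248,c];w=np.clip(v,0,None)
    up.append(222+(w*np.arange(26)).sum()/w.sum())
k=np.polyfit(list(cols),up,1);a=onz("top",(442,np.polyval(k,442)),.182);b=onz("top",(485,np.polyval(k,485)),.182)
print(a,b,"y-axis yaw",np.degrees(np.arctan2(*(a-b)[[1,0]])))
togo(.537,-.355,.33,-4)
E
```

```text
t: 0.77
tool_pos: [0.3405, 0.2962, 0.3653]
tool_rot: [1.628, 2.687, -0.002]
contact_force: [1.4, 0.5, -0.4]
opening: 0.0854
[ 0.54067039 -0.31287531  0.182     ] [ 0.53452709 -0.39913074  0.182     ] y-axis yaw 85.92614714115992
t0.77 pos [0.3405 0.2962 0.3653] F [ 1.4  0.5 -0.4] op 0.0854 yaw 27.6 tilt 0.1 | togo cm [-66.81 -12.73   3.62] rv [-0.001  0.001  0.551]
```

```bash

python3 -m jog '[[-4,-1,0,0,0,0.1,0],[-8,-2,0,0,0,0.2,0],[-12,-3,0,0,0,0.3,0],[-16,-4,0,0,0,0.4,0],[-20,-5,0,0,0,0.5,0],[-24,-6,0,0,0,0.55,0],[-28,-6,0,0,0,0.55,0],[-32,-6,0,0,0,0.55,0]]'
python3 - <<'E'
from h import *
togo(.5375,-.355,.26,-4)
E
```

```text
t: 1.43
tool_pos: [0.4354, -0.0174, 0.3657]
tool_rot: [2.296, 2.142, -0.001]
contact_force: [-0.2, 0.8, 0.2]
opening: 0.0851
t1.43 pos [ 0.4354 -0.0174  0.3657] F [-0.2  0.8  0.2] op 0.0851 yaw -4.0 tilt 0.1 | togo cm [-32.95  12.53  10.63] rv [0.    0.002 0.   ]
```

```bash

python3 -m jog '[[-4,1.5,0,0,0,0,0],[-8,3,0,0,0,0,0],[-12,4.5,0,0,0,0,0],[-16,6,1,0,0,0,0],[-20,8,3,0,0,0,0],[-24,9.5,5,0,0,0,0],[-28,11,7,0,0,0,0],[-31,12,8.5,0,0,0,0]]'
python3 -m jog '[[0,0,0,0,0,0,0],[0,0,0,0,0,0,0]]'
python3 - <<'E'
from h import *
togo(.5375,-.354,.163,-4)
cv2.imwrite("pics/a.png",np.hstack([crop(get_image("top")[:,:,::-1],400,160,130,150,3),crop(get_image("side")[:,:,::-1],320,200,130,150,3)]))
E
```

```text
t: 2.1
tool_pos: [0.5291, -0.3206, 0.2878]
tool_rot: [2.297, 2.142, -0.001]
contact_force: [0.9, 1.1, 1.4]
opening: 0.0854
t: 2.27
tool_pos: [0.5281, -0.3216, 0.2838]
tool_rot: [-2.296, -2.135, 0.003]
contact_force: [-0.2, 0.7, 0.2]
opening: 0.0852
t2.27 pos [ 0.5281 -0.3216  0.2838] F [-0.2  0.7  0.2] op 0.0852 yaw -4.2 tilt 0.4 | togo cm [-3.19  1.24 12.07] rv [-0.005 -0.003 -0.003]
```

View pics/a.png

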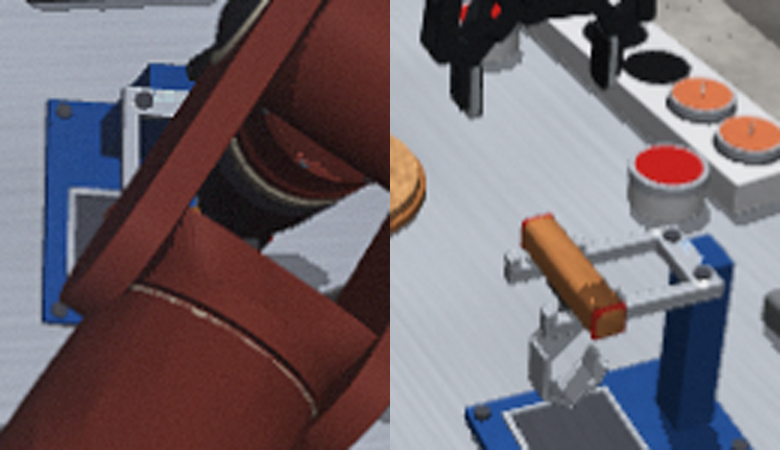

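The arm hides the stand from the top view. The side view shows the open fingers above the handle, which hasn't moved. I'll centre over it and then descend.

```bash

python3 -m jog '[[-1.6,0.6,2,0,0,0,0],[-3.2,1.2,4,0,0,0,0],[-3.2,1.2,6,0,0,0,0],[-3.2,1.2,6.5,0,0,0,0],[-3.2,1.2,6.5,0,0,0,0]]'
python3 - <<'E'
from h import *
togo(.5375,-.354,.163,-4)
cv2.imwrite("pics/b.png",crop(get_image("side")[:,:,::-1],320,200,140,150,4))
E
```

```text
t: 2.78
tool_pos: [0.5384, -0.3512, 0.222]
tool_rot: [-2.295, -2.143, 0.001]
contact_force: [0.2, -0.8, 0.4]
opening: 0.0854
t2.78 pos [ 0.5384 -0.3512  0.222 ] F [ 0.2 -0.8  0.4] op 0.0854 yaw -3.9 tilt 0.1 | togo cm [-0.29 -0.06  5.9 ] rv [-0.002 -0.001  0.001]
```

View pics/b.png

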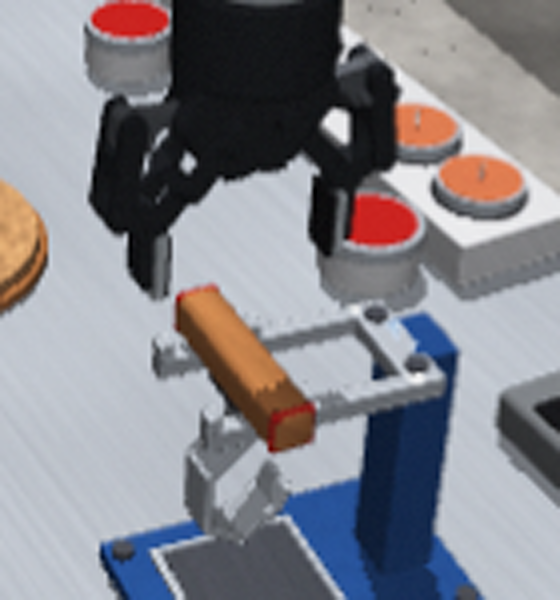

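The fingers straddle the handle, centred over it. I'll descend and grip.

```bash

python3 -m jog '[[-0.2,0,2,0,0,0,0],[-0.2,0,4,0,0,0,0],[-0.2,0,5.5,0,0,0,0],[-0.2,0,5.9,0,0,0,0],[-0.2,0,5.9,0,0,0,0],[-0.2,0,5.9,0,0,0,60],[-0.2,0,5.9,0,0,0,120],[-0.2,0,5.9,0,0,0,160]]' 30
python3 -m jog '[[0,0,0,0,0,0,200],[0,0,0,0,0,0,255],[0,0,0,0,0,0,255],[0,0,0,0,0,0,255],[0,0,0,0,0,0,255],[0,0,0,0,0,0,255]]' 30
python3 - <<'E'
from h import *
togo(.5375,-.354,.163,-4)
E
```

```text
t: 3.5
tool_pos: [0.5396, -0.3543, 0.1666]
tool_rot: [2.294, 2.142, 0.0]
contact_force: [-0.1, -0.2, -0.5]
opening: 0.0516
t: 4.0
tool_pos: [0.54, -0.3548, 0.1678]
tool_rot: [2.292, 2.141, 0.001]
contact_force: [-1.1, 0.3, 5.3]
opening: 0.0233
t4.00 pos [ 0.54   -0.3548  0.1678] F [-1.1  0.3  5.3] op 0.0233 yaw -3.9 tilt 0.3 | togo cm [ 0.06 -0.26  0.48] rv [0.004 0.003 0.001]
```

The grip is 5 mm higher on the handle than I wanted. I'll reopen, go down and grip again with more force.

```bash

python3 -m jog '[[0,0,0,0,0,0,120],[0,0,0,0,0,0,120],[0,0,0.5,0,0,0,120],[0,0,0.7,0,0,0,120],[0,0,0.7,0,0,0,120],[0,0,0.7,0,0,0,120]]' 30
python3 -m jog '[[0,0,0,0,0,0,200],[0,0,0,0,0,0,255],[0,0,0,0,0,0,255],[0,0,0,0,0,0,255],[0,0,0,0,0,0,255],[0,0,0,0,0,0,255]]' 90
python3 - <<'E'
from h import *
togo(.54,-.355,.30,-4)
E
```

```text
t: 4.5
tool_pos: [0.5397, -0.3544, 0.1598]
tool_rot: [2.294, 2.142, 0.0]
contact_force: [0.4, 0.2, 1.6]
opening: 0.0456
t: 5.0
tool_pos: [0.5397, -0.3545, 0.1599]
tool_rot: [2.294, 2.142, 0.0]
contact_force: [0.4, 0.4, -1.0]
opening: 0.0228
t5.00 pos [ 0.5397 -0.3545  0.1599] F [ 0.4  0.4 -1. ] op 0.0228 yaw -3.9 tilt 0.2 | togo cm [ -0.08   0.07 -14.01] rv [0.003 0.002 0.001]
```

```bash

python3 -m jog '[[0,0,-0.5,0,0,0,255],[0,0,-1.5,0,0,0,255],[0,0,-4,0,0,0,255],[0,0,-7,0,0,0,255],[0,0,-11,0,0,0,255],[0,0,-15,0,0,0,255],[0,0,-18,0,0,0,255],[0,0,-20,0,0,0,255]]'
python3 - <<'E'
from h import *
togo(.475,.298,.36,21.5)
cv2.imwrite("pics/c.png",crop(get_image("side")[:,:,::-1],300,130,160,140,4))
E
```

```text
t: 5.67
tool_pos: [0.5397, -0.3544, 0.3661]
tool_rot: [2.288, 2.137, 0.002]
contact_force: [0.2, 0.4, -2.0]
opening: 0.0226
t5.67 pos [ 0.5397 -0.3544  0.3661] F [ 0.2  0.4 -2. ] op 0.0226 yaw -3.9 tilt 0.6 | togo cm [ 64.64 -10.92   0.1 ] rv [ 0.007  0.008 -0.444]
```

View pics/c.png

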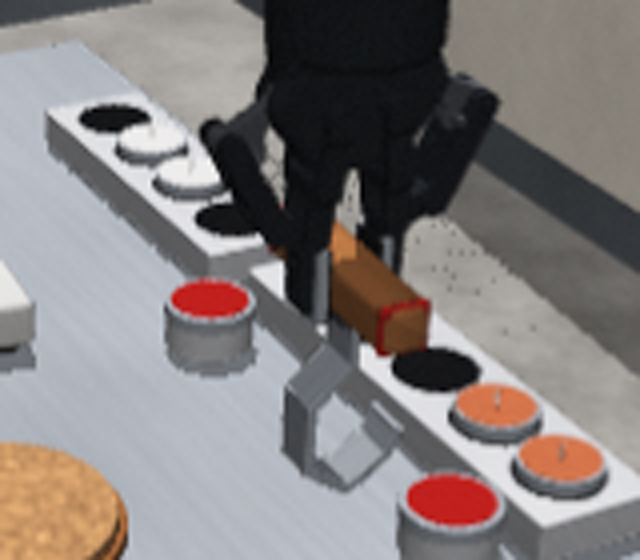

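The hook is held upright with its opening forward. I'll carry it to a point behind the bail.

```bash

python3 -m jog '[[2,-0.3,0,0,0,-0.03,255],[5,-0.8,0,0,0,-0.08,255],[9,-1.5,0,0,0,-0.15,255],[13,-2.2,0,0,0,-0.22,255],[17,-3,0,0,0,-0.29,255],[21,-4,0,0,0,-0.36,255],[25,-5,0,0,0,-0.42,255],[29,-6,0,0,0,-0.44,255]]'
python3 - <<'E'
from h import *
togo(.475,.298,.36,21.5)
E
```

```text
t: 6.38
tool_pos: [0.4994, -0.0598, 0.3655]
tool_rot: [1.762, 2.582, -0.003]
contact_force: [1.3, 0.9, -2.8]
opening: 0.0225
t6.38 pos [ 0.4994 -0.0598  0.3655] F [ 1.3  0.9 -2.8] op 0.0225 yaw 21.4 tilt 0.9 | togo cm [34.21 10.78  0.15] rv [ 0.007  0.014 -0.002]
```

```bash

python3 -m jog '[[4,1,0,0,0.01,0,255],[8,2.3,0,0,0.01,0,255],[12,3.6,0,0,0.01,0,255],[16,5,0,0,0.01,0,255],[20,6.3,0,0,0.01,0,255],[24,7.6,0,0,0.01,0,255],[28,9,0,0,0.01,0,255],[31,10,0,0,0.01,0,255]]'
python3 -m jog '[[2,0.6,0,0,0,0,255],[3,1,0,0,0,0,255],[3,1,0,0,0,0,255]]'
python3 - <<'E'
from h import *
togo(.475,.298,.25,21.5)
a=get_image("top")[:,:,::-1];b=get_image("side")[:,:,::-1]
cv2.imwrite("pics/dt.png",a);cv2.imwrite("pics/ds.png",b)
cv2.imwrite("pics/d.png",np.hstack([crop(a,60,180,130,180,3),crop(b,210,80,130,180,3)]))
E
```

```text
t: 7.05
tool_pos: [0.4783, 0.2678, 0.3612]
tool_rot: [1.765, 2.591, 0.005]
contact_force: [1.1, -0.1, -2.6]
opening: 0.0223
t: 7.3
tool_pos: [0.4759, 0.301, 0.36]
tool_rot: [1.762, 2.595, 0.003]
contact_force: [0.1, -0.1, -2.4]
opening: 0.0227
t7.30 pos [0.4759 0.301  0.36  ] F [ 0.1 -0.1 -2.4] op 0.0227 yaw 21.6 tilt 0.3 | togo cm [-0.21 -0.24 11.  ] rv [0.005 0.003 0.002]
```

View pics/d.png

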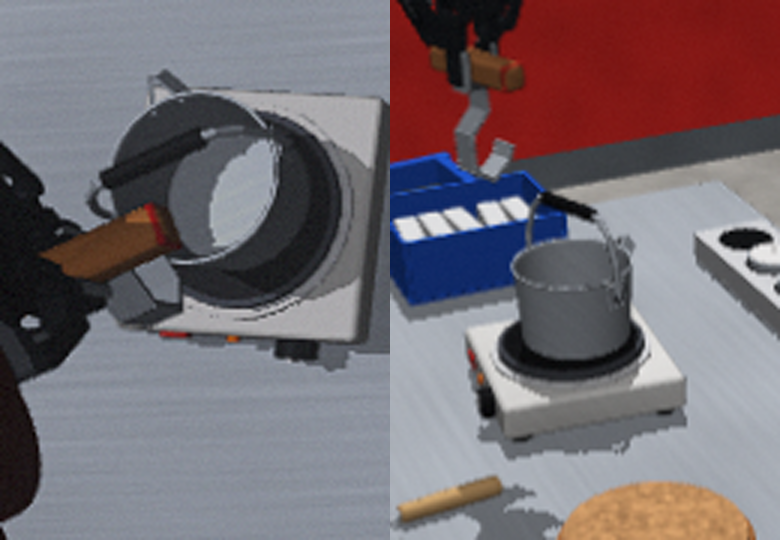

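The bail is in place and parallel to the T handle. The hook is behind it and above, so I'll lower it to entry height.

```bash

python3 -m jog '[[-0.2,-0.2,2,0,0,0,255],[-0.2,-0.2,4,0,0,0,255],[-0.2,-0.2,7,0,0,0,255],[-0.2,-0.2,9,0,0,0,255],[-0.2,-0.2,10,0,0,0,255],[-0.2,-0.2,10.5,0,0,0,255],[-0.2,-0.2,10.5,0,0,0,255],[-0.2,-0.2,10.5,0,0,0,255]]'
python3 - <<'E'
from h import *
togo(.5685,.335,.255,21.5)
b=get_image("side")[:,:,::-1]
cv2.imwrite("pics/e.png",crop(b,220,110,100,90,6))
E
```

```text
t: 8.07
tool_pos: [0.4769, 0.2956, 0.2571]
tool_rot: [1.766, 2.589, 0.006]
contact_force: [-0.1, 1.1, -2.2]
opening: 0.0227
t8.07 pos [0.4769 0.2956 0.2571] F [-0.1  1.1 -2.2] op 0.0227 yaw 21.4 tilt 0.5 | togo cm [0.33 9.96 0.28] rv [ 0.007  0.004 -0.002]
```

View pics/e.png

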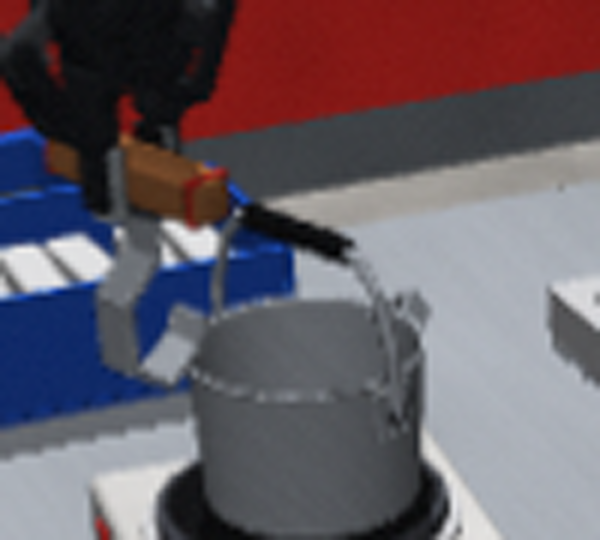

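The hook is just behind the rim. I'll check its height and position by projecting the model points against the pixels. In the crop the hook bottom is at about (165,383), and the near corner of the tip top is at about (205,325).

```bash
python3 - <<'E'
from h import *
o=get_obs();R=cv2.Rodrigues(o['tool_rot'])[0]
H=np.c_[R[:,1],-R[:,0]*1,-R[:,2]]  # hook x=tool y, z=-tool z
H[:,1]=np.cross(H[:,2],H[:,0])
g=o['tool_pos']+H@[0,0,.012]
P={"bot":(3,-12,-109),"botfar":(3,12,-109),"tipnear":(25,-12,-77),"tipfar":(25,12,-77),"handle end R top":(12,-55,12),"handle endR bot back":(-12,-55,-12)}
for k,v in P.items():
    print(k,((proj("side",g+H@(np.array(v)/1000))[0]-[220,110]+.5)*6).round(0))
B=np.array([.5685,.335,.205]);y=np.array([-np.sin(np.radians(21.5)),np.cos(np.radians(21.5)),0])
for s in(-.035,.035): print("bail end",((proj("side",B+s*y)[0]-[220,110]+.5)*6).round(0))
for k in (0,90,180,270):print("rim",k,((proj("side",[.5682+.062*np.cos(np.radians(k)),.3345+.062*np.sin(np.radians(k)),.145])[0]-[220,110]+.5)*6).round(0))
E
```

```text
bot [171. 390.]
botfar [139. 376.]
tipnear [200. 314.]
tipfar [168. 301.]
handle end R top [223. 169.]
handle endR bot back [187. 234.]
bail end [340. 256.]
bail end [245. 219.]
rim 0 [413. 326.]
rim 90 [257. 303.]
rim 180 [182. 372.]
rim 270 [344. 397.]
```

The model and the picture agree within 1-2 px. I'll move in.

```bash

python3 -m jog '[[0,0.8,0.1,0.007,0.004,0,255],[0.2,1.8,0.1,0.007,0.004,0,255],[0.3,2.8,0.1,0.007,0.004,0,255],[0.3,3.8,0.1,0.007,0.004,0,255],[0.3,4.8,0.1,0.007,0.004,0,255],[0.3,5.4,0.1,0.007,0.004,0,255],[0.3,5.8,0.1,0.007,0.004,0,255],[0.3,6,0.1,0.007,0.004,0,255]]'
python3 - <<'E'
from h import *
togo(.5685,.335,.255,21.5)
b=get_image("side")[:,:,::-1]
cv2.imwrite("pics/f.png",crop(b,220,110,100,90,6))
E
```

```text
t: 8.78
tool_pos: [0.5325, 0.3208, 0.2568]
tool_rot: [1.769, 2.595, 0.001]
contact_force: [0.5, -0.7, -2.5]
opening: 0.0227
t8.78 pos [0.5325 0.3208 0.2568] F [ 0.5 -0.7 -2.5] op 0.0227 yaw 21.4 tilt 0.0 | togo cm [0.   3.87 0.18] rv [ 0.001  0.    -0.001]
```

View pics/f.png

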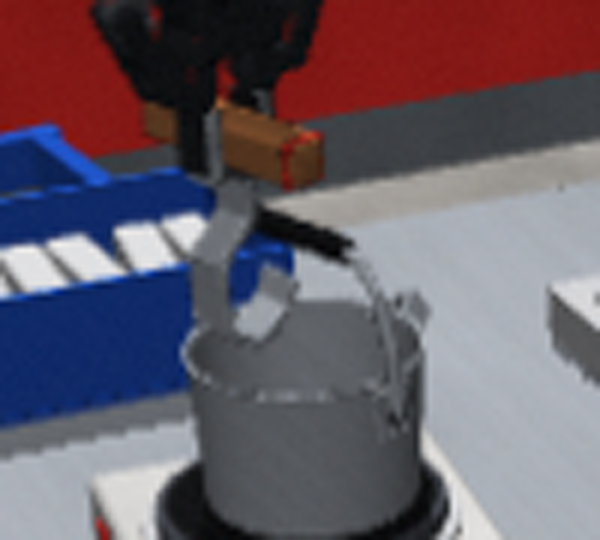

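The tip is passing under the bar with nothing touching. I'll go in the rest of the way and raise slowly to seat the bar.

```bash

python3 -m jog '[[0,0.6,0.1,0,0,0,255],[0,1.4,0.1,0,0,0,255],[0,2.2,0.1,0,0,0,255],[0,3,0.1,0,0,0,255],[0,3.6,0.1,0,0,0,255],[0,3.9,0.1,0,0,0,255],[0,3.9,0.1,0,0,0,255],[0,3.9,0.1,0,0,0,255]]'
python3 -m jog '[[0,0,-0.5,0,0,0,255],[0,0,-1,0,0,0,255],[0,0,-1.4,0,0,0,255],[0,0,-1.8,0,0,0,255],[0,0,-2.1,0,0,0,255],[0,0,-2.3,0,0,0,255],[0,0,-2.4,0,0,0,255],[0,0,-2.4,0,0,0,255]]'
python3 - <<'E'
from h import *
togo(.5685,.335,.287,21.5)
E
```

```text
t: 9.5
tool_pos: [0.5688, 0.335, 0.2557]
tool_rot: [1.77, 2.595, 0.0]
contact_force: [0.7, 0.6, -2.0]
opening: 0.023
t: 10.17
tool_pos: [0.5688, 0.3351, 0.2801]
tool_rot: [1.769, 2.595, 0.001]
contact_force: [0.1, -0.1, -1.0]
opening: 0.0227
t10.17 pos [0.5688 0.3351 0.2801] F [ 0.1 -0.1 -1. ] op 0.0227 yaw 21.4 tilt 0.1 | togo cm [ 0.   -0.03 -0.69] rv [ 0.001  0.    -0.001]
```

```bash

python3 -m jog '[[0,0,-0.2,0,0,0,255],[0,0,-0.4,0,0,0,255],[0,0,-0.6,0,0,0,255],[0,0,-0.8,0,0,0,255],[0,0,-1,0,0,0,255],[0,0,-1.2,0,0,0,255],[0,0,-1.2,0,0,0,255],[0,0,-1.2,0,0,0,255]]'
python3 - <<'E'
from h import *
togo(.5685,.335,.287,21.5)
b=get_image("side")[:,:,::-1]
cv2.imwrite("pics/g.png",crop(b,220,100,100,90,6))
E
```

```text
t: 10.83
tool_pos: [0.5685, 0.3349, 0.2911]
tool_rot: [1.77, 2.596, -0.001]
contact_force: [0.0, -0.8, -7.5]
opening: 0.0228
t10.83 pos [0.5685 0.3349 0.2911] F [ 0.  -0.8 -7.5] op 0.0228 yaw 21.4 tilt 0.0 | togo cm [0.01 0.   0.41] rv [-0.001  0.001 -0.001]
```

View pics/g.png

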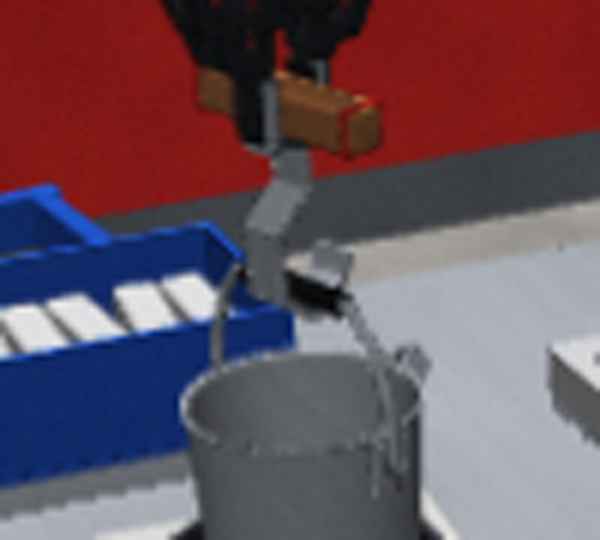

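The bar is seated in the V and the wrist force went up by about 5 N, so the hook carries the pot. I'll lift smoothly.

```bash

python3 -m jog '[[0,0,-0.2,0,0,0,255],[0,0,-0.6,0,0,0,255],[0,0,-1.2,0,0,0,255],[0,0,-1.8,0,0,0,255],[0,0,-2.4,0,0,0,255],[0,0,-3,0,0,0,255],[0,0,-3.4,0,0,0,255],[0,0,-3.6,0,0,0,255]]'
python3 -m jog '[[0,0,-0.3,0,0,0,255],[0,0,-0.3,0,0,0,255],[0,0,-0.3,0,0,0,255],[0,0,-0.3,0,0,0,255],[0,0,-0.3,0,0,0,255]]'
python3 - <<'E'
from h import *
togo(.519,.026,.33,21.5)
E
```

```text
t: 11.55
tool_pos: [0.5689, 0.3351, 0.3288]
tool_rot: [1.769, 2.595, 0.002]
contact_force: [0.1, -0.8, -8.7]
opening: 0.0227
t: 11.97
tool_pos: [0.5687, 0.335, 0.3312]
tool_rot: [1.769, 2.595, 0.0]
contact_force: [0.2, -0.1, -8.6]
opening: 0.0228
t11.97 pos [0.5687 0.335  0.3312] F [ 0.2 -0.1 -8.6] op 0.0228 yaw 21.4 tilt 0.0 | togo cm [-26.95 -15.92   0.12] rv [ 0.001  0.    -0.001]
```

```bash

python3 -m jog '[[-0.2,-0.1,0,0,0,0,255],[-0.5,-0.3,0,0,0,0,255],[-1,-0.6,0,0,0,0,255],[-1.7,-1,0,0,0,0,255],[-2.5,-1.5,0,0,0,0,255],[-3.4,-2,0,0,0,0,255],[-4.3,-2.5,0,0,0,0,255],[-5.2,-3,0,0,0,0,255]]'
python3 -m jog '[[-1.1,-0.6,0,0,0,0,255],[-2,-1.2,0,0,0,0,255],[-2.9,-1.7,0,0,0,0,255],[-3.8,-2.2,0,0,0,0,255],[-4.7,-2.7,0,0,0,0,255],[-5.6,-3.3,0,0,0,0,255],[-6.5,-3.8,0,0,0,0,255],[-7.4,-4.3,0,0,0,0,255]]'
python3 -m jog '[[-1.1,-0.6,0,0,0,0,255],[-2,-1.2,0,0,0,0,255],[-2.9,-1.7,0,0,0,0,255],[-3.8,-2.2,0,0,0,0,255],[-4.7,-2.7,0,0,0,0,255],[-5.6,-3.3,0,0,0,0,255],[-6.5,-3.8,0,0,0,0,255],[-7.4,-4.3,0,0,0,0,255]]'
python3 - <<'E'
from h import *
togo(.519,.026,.33,21.5)
E
```

```text
t: 12.63
tool_pos: [0.5596, 0.2743, 0.3314]
tool_rot: [1.77, 2.594, 0.0]
contact_force: [-0.1, -0.1, -8.6]
opening: 0.0229
t: 13.3
tool_pos: [0.5463, 0.1887, 0.3314]
tool_rot: [1.77, 2.595, 0.0]
contact_force: [-0.3, 1.1, -7.9]
opening: 0.0229
t: 13.97
tool_pos: [0.533, 0.1032, 0.3315]
tool_rot: [1.77, 2.595, 0.0]
contact_force: [-0.7, 0.9, -8.1]
opening: 0.0233
t13.97 pos [0.533  0.1032 0.3315] F [-0.7  0.9 -8.1] op 0.0233 yaw 21.4 tilt 0.0 | togo cm [-6.68 -4.12  0.15] rv [ 0.001  0.    -0.002]
```

```bash

python3 -m jog '[[-1,-0.6,0,0,0,0,255],[-1.9,-1.2,0,0,0,0,255],[-2.8,-1.7,0,0,0,0,255],[-3.6,-2.2,0,0,0,0,255],[-4.4,-2.7,0,0,0,0,255],[-5.1,-3.1,0,0,0,0,255],[-5.7,-3.5,0,0,0,0,255],[-6.2,-3.8,0,0,0,0,255]]'
python3 -m jog '[[-0.4,-0.2,0,0,0,0,255],[-0.5,-0.3,0,0,0,0,255],[-0.5,-0.3,0,0,0,0,255],[-0.5,-0.3,0,0,0,0,255],[-0.5,-0.3,0,0,0,0,255],[-0.5,-0.3,0,0,0,0,255],[-0.5,-0.3,0,0,0,0,255],[-0.5,-0.3,0,0,0,0,255]]'
python3 - <<'E'
from h import *
togo(.519,.026,.33,21.5)
a=get_image("top")[:,:,::-1];b=get_image("side")[:,:,::-1];cv2.imwrite("pics/it.png",a);cv2.imwrite("pics/is.png",b)
cv2.imwrite("pics/i.png",np.hstack([crop(a,225,200,130,120,3),crop(b,235,130,130,140,3)[:360]]))
E
```

```text
t: 14.63
tool_pos: [0.5201, 0.0308, 0.3315]
tool_rot: [1.77, 2.595, 0.0]
contact_force: [-0.3, -0.0, -7.8]
opening: 0.0226
t: 15.3
tool_pos: [0.5191, 0.0253, 0.3315]
tool_rot: [1.77, 2.595, 0.001]
contact_force: [0.5, -0.6, -8.3]
opening: 0.0227
t15.30 pos [0.5191 0.0253 0.3315] F [ 0.5 -0.6 -8.3] op 0.0227 yaw 21.4 tilt 0.0 | togo cm [0.07 0.02 0.15] rv [ 0.     0.    -0.002]
```

View pics/i.png

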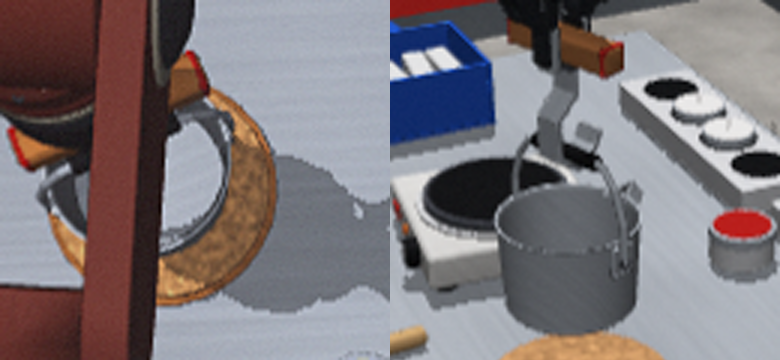

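The pot hangs upright over the mat. I'll lower it, and slow down for the last part.

```bash

python3 -m jog '[[0,0,0.2,0,0,0,255],[0,0,0.7,0,0,0,255],[0,0,1.5,0,0,0,255],[0,0,2.4,0,0,0,255],[0,0,3.3,0,0,0,255],[0,0,4.2,0,0,0,255],[0,0,5.1,0,0,0,255],[0,0,5.8,0,0,0,255]]'
python3 -m jog '[[0,0,0.7,0,0,0,255],[0,0,1.1,0,0,0,255],[0,0,1.3,0,0,0,255],[0,0,1.5,0,0,0,255],[0,0,1.65,0,0,0,255],[0,0,1.8,0,0,0,255],[0,0,1.9,0,0,0,255],[0,0,1.9,0,0,0,255]]'
python3 -m jog '[[0,0,0.15,0,0,0,255],[0,0,0.3,0,0,0,255],[0,0,0.45,0,0,0,255],[0,0,0.6,0,0,0,255],[0,0,0.6,0,0,0,255],[0,0,0.6,0,0,0,255]]'
python3 - <<'E'
from h import *
togo(.519,.026,.247,21.5)
E
```

```text
t: 16.07
tool_pos: [0.5187, 0.0252, 0.2716]
tool_rot: [-1.77, -2.595, 0.001]
contact_force: [-0.2, 0.3, -7.8]
opening: 0.0227
t: 16.73
tool_pos: [0.5187, 0.0252, 0.2527]
tool_rot: [-1.77, -2.595, 0.001]
contact_force: [-0.1, -0.5, -7.9]
opening: 0.023
t: 17.23
tool_pos: [0.5189, 0.0252, 0.2471]
tool_rot: [-1.77, -2.595, 0.001]
contact_force: [-0.7, 0.7, -4.0]
opening: 0.0228
t17.23 pos [0.5189 0.0252 0.2471] F [-0.7  0.7 -4. ] op 0.0228 yaw 21.4 tilt 0.0 | togo cm [0.07 0.04 0.01] rv [-0.     0.    -0.002]
```

```bash

python3 -m jog '[[0,0,0.2,0,0,0,255],[0,0,0.4,0,0,0,255],[0,0,0.7,0,0,0,255],[0,0,1.2,0,0,0,255],[0,0,1.8,0,0,0,255],[0,0,2.4,0,0,0,255],[0,0,2.9,0,0,0,255],[0,0,3.1,0,0,0,255]]'
python3 -m jog '[[0,0,0,0,0,0,255],[0,0,0,0,0,0,255],[0,0,0,0,0,0,255]]'
python3 - <<'E'
from h import *
togo(.519,.026,.2155,21.5)
a=get_image("top")[:,:,::-1];b=get_image("side")[:,:,::-1];cv2.imwrite("pics/jt.png",a);cv2.imwrite("pics/js.png",b)
E
```

```text
t: 17.9
tool_pos: [0.5182, 0.0252, 0.2145]
tool_rot: [-1.769, -2.594, 0.002]
contact_force: [-0.6, 0.2, -2.4]
opening: 0.023
t: 18.15
tool_pos: [0.5183, 0.0252, 0.2146]
tool_rot: [-1.769, -2.594, 0.002]
contact_force: [-0.0, 0.6, -2.3]
opening: 0.0227
t18.15 pos [0.5183 0.0252 0.2146] F [-0.   0.6 -2.3] op 0.0227 yaw 21.4 tilt 0.1 | togo cm [ 0.05  0.09 -0.09] rv [-0.002 -0.001 -0.002]
```

The force is back to the hook's own weight, so the pot is standing on the mat. I'll back the hook out along its -x.

```bash

python3 -m jog '[[0,-0.4,0,0,0,0,255],[0,-1,0,0,0,0,255],[0,-1.8,0,0,0,0,255],[0,-2.6,0,0,0,0,255],[0,-3.4,0,0,0,0,255],[0,-4.2,0,0,0,0,255],[0,-5,0,0,0,0,255],[0,-5.8,0,0,0,0,255]]'
python3 -m jog '[[0,-1,0,0,0,0,255],[0,-2,0,0,0,0,255],[0,-3,0,0,0,0,255],[0,-4,0,0,0,0,255],[0,-5,-1,0,0,0,255],[0,-5.5,-3,0,0,0,255],[0,-5.5,-6,0,0,0,255],[0,-5.5,-9,0,0,0,255]]'
python3 - <<'E'
from h import *
togo(.5397,-.3545,.36,-3.9)
a=get_image("top")[:,:,::-1];b=get_image("side")[:,:,::-1];cv2.imwrite("pics/kt.png",a);cv2.imwrite("pics/ks.png",b)
E
```

```text
t: 18.92
tool_pos: [0.4636, 0.0037, 0.2151]
tool_rot: [-1.77, -2.594, 0.001]
contact_force: [-0.1, 0.5, -1.9]
opening: 0.0228
t: 19.58
tool_pos: [0.4112, -0.0165, 0.3052]
tool_rot: [-1.77, -2.592, 0.002]
contact_force: [0.7, -0.6, -1.4]
opening: 0.023
t19.58 pos [ 0.4112 -0.0165  0.3052] F [ 0.7 -0.6 -1.4] op 0.0230 yaw 21.4 tilt 0.2 | togo cm [-36.16  -0.36  -5.53] rv [-0.003 -0.001  0.441]
```

```bash

python3 -m jog '[[-3,0,-3,0,0,0.05,255],[-6.5,0,-5.5,0,0,0.12,255],[-10.5,0,-5.5,0,0,0.2,255],[-14.5,-0.1,-5.5,0,0,0.28,255],[-18.5,-0.2,-5.5,0,0,0.36,255],[-22.5,-0.3,-5.5,0,0,0.44,255],[-26.5,-0.4,-5.5,0,0,0.44,255],[-30,-0.4,-5.5,0,0,0.44,255]]'
python3 - <<'E'
from h import *
togo(.5397,-.3545,.36,-3.9)
E
```

```text
t: 20.35
tool_pos: [0.519, -0.3002, 0.3667]
tool_rot: [2.291, 2.14, 0.007]
contact_force: [0.3, 0.7, -1.7]
opening: 0.0226
t20.35 pos [ 0.519  -0.3002  0.3667] F [ 0.3  0.7 -1.7] op 0.0226 yaw -3.9 tilt 0.5 | togo cm [-5.27  2.44  0.7 ] rv [ 0.008  0.001 -0.   ]
```

```bash

python3 -m jog '[[-2.5,1.2,0,0.007,0,0,255],[-4.5,2,0,0.007,0,0,255],[-5.2,2.4,0,0.007,0,0,255],[-5.3,2.4,0,0.007,0,0,255],[-5.3,2.4,0,0.007,0,0,255],[-5.3,2.4,0,0.007,0,0,255],[-5.3,2.4,0,0.007,0,0,255]]'
python3 - <<'E'
from h import *
togo(.5397,-.3545,.161,-3.9)
E
```

```text
t: 20.93
tool_pos: [0.5391, -0.3534, 0.3675]
tool_rot: [2.293, 2.144, 0.0]
contact_force: [-0.1, -0.3, -1.5]
opening: 0.0229
t20.93 pos [ 0.5391 -0.3534  0.3675] F [-0.1 -0.3 -1.5] op 0.0229 yaw -3.8 tilt 0.1 | togo cm [-0.08  0.03 20.65] rv [0.001 0.001 0.001]
```

```bash

python3 -m jog '[[-0.1,0,2,0,0,0,255],[-0.1,0,4.5,0,0,0,255],[-0.1,0,7.5,0,0,0,255],[-0.1,0,10.5,0,0,0,255],[-0.1,0,13.5,0,0,0,255],[-0.1,0,15.5,0,0,0,255],[-0.1,0,17,0,0,0,255],[-0.1,0,17.5,0,0,0,255]]'
python3 -m jog '[[0,0,0.5,0,0,0,255],[0,0,0.8,0,0,0,255],[0,0,1.2,0,0,0,255],[0,0,1.5,0,0,0,255],[0,0,1.8,0,0,0,255],[0,0,1.9,0,0,0,255],[0,0,1.9,0,0,0,255]]'
python3 - <<'E'
from h import *
togo(.5397,-.3545,.160,-3.9)
E
```

```text
t: 21.6
tool_pos: [0.5382, -0.3529, 0.1895]
tool_rot: [-2.292, -2.145, 0.001]
contact_force: [-0.2, 0.5, -2.9]
opening: 0.0228
t: 22.18
tool_pos: [0.5381, -0.353, 0.1705]
tool_rot: [-2.292, -2.145, 0.001]
contact_force: [0.6, -0.3, -1.7]
opening: 0.0228
t22.18 pos [ 0.5381 -0.353   0.1705] F [ 0.6 -0.3 -1.7] op 0.0228 yaw -3.8 tilt 0.1 | togo cm [-0.15  0.17  1.05] rv [-0.002 -0.001  0.002]
```

```bash

python3 -m jog '[[0,0.15,0.2,0,0,0,255],[0,0.15,0.4,0,0,0,255],[0,0.15,0.6,0,0,0,255],[0,0.15,0.8,0,0,0,255],[0,0.15,1,0,0,0,255],[0,0.15,1.05,0,0,0,255],[0,0.15,1.05,0,0,0,255]]'
python3 - <<'E'
from h import *
togo(.5397,-.3545,.160,-3.9)
a=get_image("side")[:,:,::-1];cv2.imwrite("pics/ls.png",a)
E
```

```text
t: 22.77
tool_pos: [0.5396, -0.3531, 0.16]
tool_rot: [-2.292, -2.145, 0.001]
contact_force: [-0.0, 0.2, -2.3]
opening: 0.0228
t22.77 pos [ 0.5396 -0.3531  0.16  ] F [-0.   0.2 -2.3] op 0.0228 yaw -3.8 tilt 0.1 | togo cm [-0.14  0.02 -0.  ] rv [-0.002 -0.001  0.002]
```

The hook's weight is still in the hand, so I'll ease down by a millimetre or two until it rests.

```bash

python3 -m jog '[[0,0,0.05,0,0,0,255],[0,0,0.1,0,0,0,255],[0,0,0.15,0,0,0,255],[0,0,0.15,0,0,0,255]]'
python3 -m jog '[[0,0,0.05,0,0,0,255],[0,0,0.1,0,0,0,255],[0,0,0.1,0,0,0,255],[0,0,0.1,0,0,0,255]]'
python3 - <<'E'
from h import *
togo(.5397,-.3545,.160,-3.9)
E
```

```text
t: 23.15
tool_pos: [0.5398, -0.3532, 0.1598]
tool_rot: [-2.293, -2.145, 0.001]
contact_force: [-2.6, 3.3, 5.0]
opening: 0.0225
t: 23.48
tool_pos: [0.5401, -0.3534, 0.1598]
tool_rot: [-2.293, -2.146, 0.001]
contact_force: [-1.6, 2.2, 5.6]
opening: 0.0226
t23.48 pos [ 0.5401 -0.3534  0.1598] F [-1.6  2.2  5.6] op 0.0226 yaw -3.8 tilt 0.0 | togo cm [-0.11 -0.04 -0.02] rv [-0.001 -0.     0.002]
```

It rests at the same height as at the start. I'll open and back off straight up.

```bash

python3 -m jog '[[0,0,0,0,0,0,220],[0,0,0,0,0,0,150],[0,0,0,0,0,0,80],[0,0,0,0,0,0,0],[0,0,0,0,0,0,0],[0,0,0,0,0,0,0],[0,0,0,0,0,0,0],[0,0,0,0,0,0,0]]'
python3 -m jog '[[0,0,-1,0,0,0,0],[0,0,-3,0,0,0,0],[0,0,-6,0,0,0,0],[0,0,-9,0,0,0,0],[0,0,-12,0,0,0,0],[0,0,-15,0,0,0,0],[0,0,-17,0,0,0,0],[0,0,-17,0,0,0,0]]'
python3 -m jog '[[4,-4,0,0,0,0,0],[8,-8,0,0,0,0,0],[12,-11,0,0,0,0,0],[16,-11,0,0,0,0,0],[20,-11,0,0,0,0,0],[20,-11,0,0,0,0,0],[20,-11,0,0,0,0,0],[20,-11,0,0,0,0,0]]'
python3 - <<'E'
from h import *
togo(.5397,-.3545,.160,-3.9)
a=get_image("top")[:,:,::-1];b=get_image("side")[:,:,::-1];cv2.imwrite("pics/mt.png",a);cv2.imwrite("pics/ms.png",b)
cv2.imwrite("pics/m.png",np.hstack([cv2.resize(a[130:370,200:520],(400,300)),cv2.resize(b[150:390,180:500],(400,300))]))
E
```

```text
t: 24.15
tool_pos: [0.5402, -0.3534, 0.1598]
tool_rot: [-2.293, -2.146, 0.001]
contact_force: [-0.0, 0.5, -0.8]
opening: 0.0853
t: 24.82
tool_pos: [0.5419, -0.3547, 0.338]
tool_rot: [2.286, 2.139, 0.002]
contact_force: [-0.2, 0.1, -0.5]
opening: 0.0852
t: 25.48
tool_pos: [0.4451, -0.1468, 0.3355]
tool_rot: [2.283, 2.142, 0.001]
contact_force: [0.1, -0.1, 0.0]
opening: 0.0852
t25.48 pos [ 0.4451 -0.1468  0.3355] F [ 0.1 -0.1  0. ] op 0.0852 yaw -3.6 tilt 0.7 | togo cm [-20.    10.61  17.79] rv [0.009 0.007 0.004]
```

View pics/m.png

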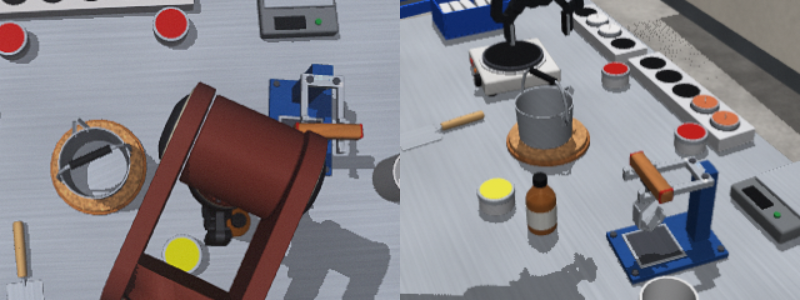

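The pot stands upright on the mat and the hook hangs in the fork. I'll check both numerically before handing in.

```bash
python3 - <<'E'
from h import *
print("rim centre",onz("top",(200+95/1.25,130+166/1.25),.105),"mat",onz("top",(278,263.5),.02))
for f in("side0","ms"):
    s=cv2.imread(f"pics/{f}.png");m=cv2.inRange(cv2.cvtColor(s,cv2.COLOR_BGR2HSV),(0,120,60),(18,255,255))[262:315,355:405]
    n,l,st,ce=cv2.connectedComponentsWithStats(m);i=1+st[1:,4].argmax();print(f,st[i],ce[i])
for n,f,g in(("top","top0","mt"),("side","side0","ms")):
    d=cv2.absdiff(cv2.imread(f"pics/{f}.png"),cv2.imread(f"pics/{g}.png")).max(2)
    R={"top":{"tinred1":(195,147,27,27),"tinred2":(322,135,30,30),"spat":(205,305,35,95)},"side":{"oil":(280,288,28,50),"tinY":(240,290,35,35),"jug":(370,373,60,70)}}[n]
    for k,(x,y,w,h) in R.items(): print(k,"changed px",(d[y:y+h,x:x+w]>60).sum())
E
```

```text
rim centre [0.50889159 0.0241412  0.105     ] mat [0.51883369 0.02793535 0.02      ]
side0 [  9  10  35  41 624] [25.73397436 29.81891026]
ms [  9   9  35  42 625] [25.6752 29.4576]
tinred1 changed px 0
tinred2 changed px 0
spat changed px 0
oil changed px 22
tinY changed px 0
jug changed px 0
```

```bash
python3 -c "
from station import *
o=get_obs();print(o['t'],abs(o['dq']).max(),o['contact_force']);print(finish_job())"
```

```text
25.5833 0.015701533283960588 [-0.47026369 -0.43112899  0.27264904]
the job is handed in; nothing more can be done
None
```

The job is handed in at 25.6 s of the 69 s allowed: the pot is on the cork mat and the hook is back in the stand's fork. I took the hook from the stand, caught the bail and lifted the pot about 40 mm clear of the hotplate. Then I carried it level to the mat, set it down slowly and hung the hook back.

**Last checks:**
- **Pot:** upright, with its rim centre about 11 mm from the mat's centre (limit 30 mm). That is a rough reading: the pot read about 10 mm off the spot I aimed for. The top and side views had also disagreed by about 13 mm on where the mat's centre is. I trusted the top view because the side mask included the mat's edge.
- **Hook:** the handle is within 0.4 px of its original place in the side view, and the gripper released it at its original height.
- **Bystanders:** no change in the pictures for the two red tins, the yellow tin, the spatula and the jug. The bottle's patch differed by 22 pixels. I put that down to the arm's shadow, because the arm never came near it.
- **Arm:** open, clear of everything and at rest, with wrist force below 1 N.

No check failed outright, and the station gave no verdict.

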